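# Run the pick along the dispenser's groove and hold the sprung gate half open

## Robot

A 6-joint arm with a two-finger parallel gripper is mounted at the origin on a cart in front of the work surface, level with it; the furniture and walls round the work are solid. World frame = base frame: x ahead of the robot, y to its left, z up, the work surface at z = 0. Lengths are in mm, angles in rad, forces in N, time in s.
With the tool pointing down it reaches from about 425 to 950 mm from the base axis. Payload 3.5 kg.
Tool frame: the origin (TCP) lies midway between the tips of the shut fingers; the grasp point (between the pads) lies 19 mm behind it; x points along the fingers, y is the direction in which the jaws open and shut, and the axes are right-handed (so a half turn about x gives the same grasp; the last joint's range is limited). The gripper opens to 85 mm and grips with 20 to 120 N. Pads are 22 mm wide; open, the fingers measure 114 mm over their backs; the gripper's body (76 mm by 85 mm) begins 54 mm behind the grasp point. The pads swing forward as they close: fully open they stand 13 mm farther back than shut.
Start: joints at [1.072, 0.286, 1.577, -0, 1.279, -0.15], TCP at [230.658, 634.352, 231.325] pointing down, gripper open.
Joint ranges: [-2.77, 2.77], [-0.9, 2.22], [0.21, 2.48], [-1.53, 4.67], [0.24, 2.81], [-2.84, 2.84]. Speed limits (rad/s): [2.79, 2.79, 3.14, 3.14, 3.14, 3.14].

## Interface

Orientations are given as a unit quaternion [w, x, y, z].
In Python, from bench import telemetry, eyes, workorder gives the robot as it stands.
- The arm moves only by the shell command python3 -m handwheel 'ROWS' [OPENING] [FORCE]. ROWS is JSON, a list that holds one entry, the list of rows, each a list of 6 numbers: the shift along the world's x, y, z in m, then the turn, a rotation vector about the world's x, y, z in degrees. A call has 1 to 12 rows; each row is the pose to reach, as a shift and turn from the pose measured when the call began; what a row does not reach only later rows make up. A row lasts 1/8 s, in which the tool goes at most 62.5 mm and 10.7 degrees, less where a joint would pass 70% of its speed; a pose out of reach is approached as far as the arm can. A call with a gripper value outside its range is refused whole. OPENING is the opening, from 0 (shut) to 1 (fully open), set as the call begins (- or left out, the last holds). The fingers move at their own pace and stop on an object; FORCE is the grip in N (left out, the last holds). Time passes only in rows, so rows that repeat a pose let the fingers close. It gives the time, the measured TCP pose, the force and the opening at its end, in the units of the state.
- telemetry.state(): the state, without advancing time (a new reading comes with each control period).
- eyes.read_camera(name): name is "side" or "top"; returns a dict with "color" (400x640x3 uint8, red, green, blue), "mtx" (3x3 intrinsics, pixels), "world_from_camera" (4x4, takes a point from camera to world coordinates). Camera axes: x right, y down, z forward; pixel columns grow to the right and rows downward; lengths in mm; the calibration is good to about 2 mm. A picture is of the moment at which its call begins. There is no depth.
- workorder.hand_in(): hands the job in, once; it reports no verdict.
The state is a dict: "time_s": time; "q": joint angles; "joint_velocities": joint speeds; "tau": joint torques, N m; "position": TCP position; "orientation": TCP orientation; "wrist_force": force on the tool from outside, world axes, zero at the start; "wrist_torque": the same for the moment, N m; "grip_width": finger opening in mm.
Only numpy, scipy, OpenCV 4.12 (cv2) and the standard library are available. Lean on these libraries where they do the work, as an engineer would, in place of code of your own. Each camera call takes 0.05 s, during which the arm holds its last target. There are 200 camera calls.

## Task

Take the blue-handled pick out of its wooden stand, set its tip down in the square pocket at the start of the L-shaped groove in the dispenser's gate unit, and run it slowly along the whole groove, round the corner, with the tip staying down in the groove, to the red tab of the sprung gate. Still with the pick, and keeping it about upright, push the tab on against its spring until the gate is half open (tab level with the red mark), never past three quarters open, and finish while holding it there, pick in the gripper: let nothing go. Leave the two colour pots and the nozzle alone.

Things in the scene. Friction and masses are not known exactly. Their poses are not given: they have to be found in the camera images.
- pick: steel pick with a blue square handle, loose, about 90 g, standing tip down in the stand. Origin at its tip, +z up along the handle. Round shaft 8 mm in diameter from the tip to 40 mm; collar 26 mm in diameter from 40 to 45 mm, resting on the stand's top; handle 22 x 22 mm (flats square to its x and y) from 45 to 108 mm. It must rise 40 mm to leave the stand
- pick_handle (a point): centre of the pick's blue handle, 76.5 mm above its tip and 31.5 mm below the handle's upper end; axes as the pick's
- pick_tip (a point): the pick's tip; axes as the pick's
- stand: wooden block 74 x 74 x 50 mm, fixed, origin at the middle of its underside; the pick stands in the 12 mm hole in its top. It may be to the left or to the right of the gate unit
- gate_unit: flat aluminium gate unit of a chocolate-button dispenser, fixed, top face 36 mm above its underside. Origin on the underside, z up; it spans x -64 to 74 and y -112 to 141 mm. In its top is an open L-shaped groove 18 mm wide and 20 mm deep: from the pocket along the unit's -x to the corner, then along +y to y 66 mm. A window 50 x 50 mm shows the steel gate blade over the dark outlet
- groove_start (a point): centre of the square pocket (30 x 30 mm, 20 mm deep) where the groove starts, at the height of the unit's top face; at x 40, y -80 mm in the unit's frame
- groove_mid1 (a point): point on the centre line of the groove's first leg, 40 mm from the start, at the height of the top face
- groove_corner (a point): centre of the groove's corner, 75 mm from the start, at the height of the top face; at x -35, y -80 mm in the unit's frame
- groove_mid2 (a point): point on the centre line of the second leg, 35 mm past the corner, at the height of the top face
- half_mark (a point): point on the groove's centre line beside the red half-open mark, at the height of the top face; at x -35, y 25 mm in the unit's frame. The tab's middle is here when the gate is half open. Black marks stand beside the closed (y 0) and fully open (y 50 mm) places
- tab (a point): middle of the top of the gate's red tab, which stands in the groove's second leg and moves with the gate: 15 mm across the groove, 10 mm along it, its top 2 mm below the unit's top face, 17 mm high. The pick pushes its face towards the corner, 5 mm before its middle
- gate (a joint): travel of the gate and its tab along the unit's +y: 0 closed, 0.025 half open, 0.050 fully open (m). A spring closes it: 1.4 N at closed, rising 0.12 N per mm to 4.4 N at half and 7.4 N at fully open, with about 0.3 N of friction; let go, it shuts
- gold_pot: colour pot with a gold band and black lid, 44 mm in diameter, 62 mm high, loose, origin at the middle of its underside; to be left alone
- red_pot: colour pot with a red band and black lid, 44 mm in diameter, 62 mm high, loose, origin at the middle of its underside; to be left alone
- nozzle: white piping nozzle, 34 mm in diameter, 38 mm high, loose, standing on its wide end, origin at the middle of its underside; to be left alone

How it is judged (in metres and radians):
On the way, in this order (a step that is already met when the one before it is completed fails the run):
1. the pick is out of its stand (z of pick_tip in the frame of stand above 0.052 m), for 0.05 s.
2. the tip is down in the pocket at the start of the groove, gate closed (horizontal distance between pick_tip and groove_start below 0.014 m and z of pick_tip in the frame of gate_unit below 0.033 m and value of joint gate below 0.003 m), for 0.05 s.
3. the tip passes the middle of the first leg, down in the groove (horizontal distance between pick_tip and groove_mid1 below 0.011 m and z of pick_tip in the frame of gate_unit below 0.034 m), for 0.02 s.
4. the tip passes the corner, down in the groove (horizontal distance between pick_tip and groove_corner below 0.011 m and z of pick_tip in the frame of gate_unit below 0.034 m), for 0.02 s.
5. the tip passes the middle of the second leg, down in the groove, gate still closed (horizontal distance between pick_tip and groove_mid2 below 0.011 m and z of pick_tip in the frame of gate_unit below 0.034 m and value of joint gate below 0.003 m), for 0.02 s.
6. the gate is pushed half open (value of joint gate between 0.02 and 0.03 m), for 0.3 s.
At the end, for the whole second after the job is handed in: The gate stands still at half open (25 mm, give or take 5 mm), pushed by the pick (more than 1.5 N on its tab), whose tip is at least 2 mm down in the groove; the pick is gripped by the fingers and upright to within 0.45 rad. The program finishes while holding this (all of step 6 and velocity of joint gate between -0.01 and 0.01 m/s and contact force between pick and gate above 1.5 N and contact force between the fingers and pick above 3 N and z of pick_tip in the frame of gate_unit below 0.034 m and angle between pick's own z axis and vertical below 0.45 rad); the arm keeps its last pose, push and grip.
It fails at once if the gate is pushed past three quarters open (value of joint gate above 0.0385 m).
It fails at once if the pick moves fast (over 0.15 m/s) while its tip is in the groove (z of pick_tip in the frame of gate_unit below 0.03 m and horizontal distance between pick_tip and gate_unit below 0.11 m and linear speed of pick above 0.15 m/s).
It fails at once if a pot or the nozzle is disturbed (distance of any of gold_pot, red_pot, nozzle from where it was at the start of the episode above 0.02 m).
It also fails if it takes over 51 s, if anything falls off the work surface, if the arm or the gripper's body presses on something with over 40 N, if the wrist force passes 120 N, or if a joint passes its speed limit or range.

## Working session

There is one attempt and no reset: what is moved stays moved. The work goes in short steps, Python scripts to look and compute and a shell command to move; the robot and the scene stay as the last step left them, time stands still between calls to the robot, and variables do not carry over. Pictures are saved under pics/ and viewed, about 8 in all and at most 12, crops included, and the job is handed in when it is done.

```bash
mkdir -p pics && ls && python3 - <<'E'
from bench import telemetry, eyes
import cv2
print(telemetry.state())
for n in("top","side"):
    d=eyes.read_camera(n); cv2.imwrite(f"pics/{n}0.png",d["color"][:,:,::-1]); print(n,d["mtx"].tolist(),d["world_from_camera"].round(4).tolist())
E
```

```text
pics
{'time_s': 0.0, 'q': array([ 1.07201213e+00,  2.87191489e-01,  1.57819364e+00,  1.71672030e-05,
        1.27858993e+00, -1.50004602e-01]), 'joint_velocities': array([ 0.00105318, -0.0005862 , -0.00011838, -0.00034395, -0.00037904,
        0.00103871]), 'tau': array([-7.86893779e-04, -4.05970538e+01, -2.92633402e+01, -1.00158975e-04,
        5.59372726e-03, -4.83752046e-06]), 'position': array([230.33332083, 633.78176422, 229.92094853]), 'orientation': array([ 0.69610703,  0.12189325,  0.69665499, -0.1234863 ]), 'wrist_force': array([ 0.00685275,  0.06430801, -0.72769805]), 'wrist_torque': array([ 0.0108223 , -0.00644986, -0.04689191]), 'grip_width': 85.37183646640494}
top [[416.9674911399837, 0.0, 318.58355137258775], [0.0, 416.9674911399837, 203.2017236285057], [0.0, 0.0, 1.0]] [[0.1239, -0.9653, 0.2299, 320.3581], [-0.9923, -0.1203, 0.0298, -14.1321], [-0.0011, -0.2319, -0.9727, 1201.8965], [0.0, 0.0, 0.0, 1.0]]
side [[416.6999535434968, 0.0, 324.148517921284], [0.0, 416.6999535434968, 199.44213137962035], [0.0, 0.0, 1.0]] [[-0.9994, -0.0343, 0.0072, 554.614], [-0.0278, 0.6486, -0.7606, 708.9393], [0.0214, -0.7603, -0.6492, 684.4368], [0.0, 0.0, 0.0, 1.0]]
```

View pics/top0.png

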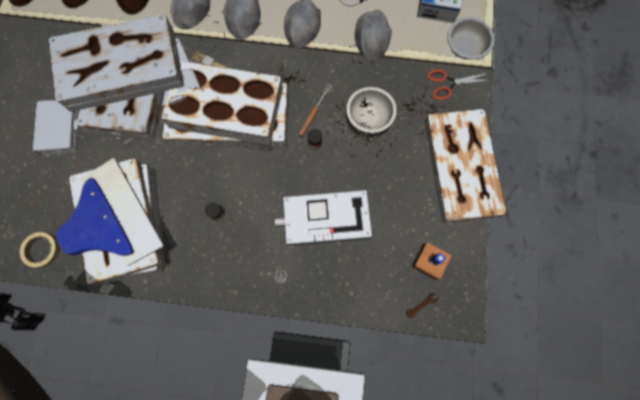

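View pics/side0.png

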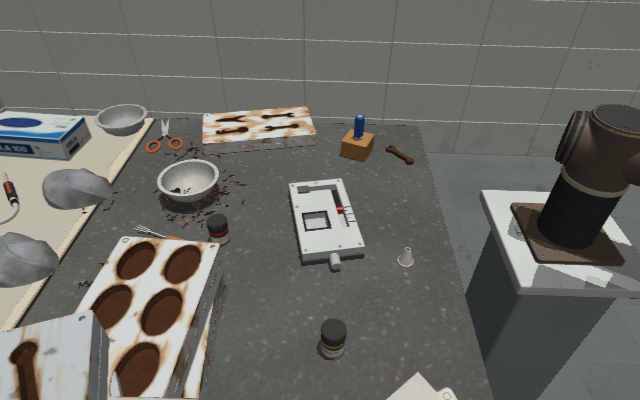

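The top view shows the gate unit at about (327,217), with the pocket at (357,202), the corner near (359,230) and the tab near (332,231). The stand with the pick is at (433,260), the nozzle at (280,276), and the pots at (214,211) and (315,137). I'll zoom in on the unit and the stand.

```bash
cat > h.py <<'E'
import numpy as np, cv2
from bench import eyes, telemetry
def ray(d,uv,z):
    M=d["world_from_camera"];r=M[:3,:3]@np.linalg.inv(d["mtx"])@[*uv,1.];o=M[:3,3]
    return o+r*(z-o[2])/r[2]
def proj(d,P):
    M=np.linalg.inv(d["world_from_camera"]);p=d["mtx"]@(M[:3,:3]@np.asarray(P,float)+M[:3,3]);return p[:2]/p[2]
def crop(d,x0,y0,x1,y1,s): return cv2.resize(d["color"][y0:y1,x0:x1,::-1],None,fx=s,fy=s,interpolation=cv2.INTER_CUBIC)
E
python3 - <<'E'
from h import *
d=eyes.read_camera("top");s=eyes.read_camera("side")
a=crop(d,270,180,470,290,4)
b=crop(s,280,105,400,275,4)[:, :]
cv2.imwrite("pics/t1.png",a)
b=crop(s,280,110,400,275,3.6); cv2.imwrite("pics/s1.png",b)
E
```

```text
(no output)
```

View pics/t1.png

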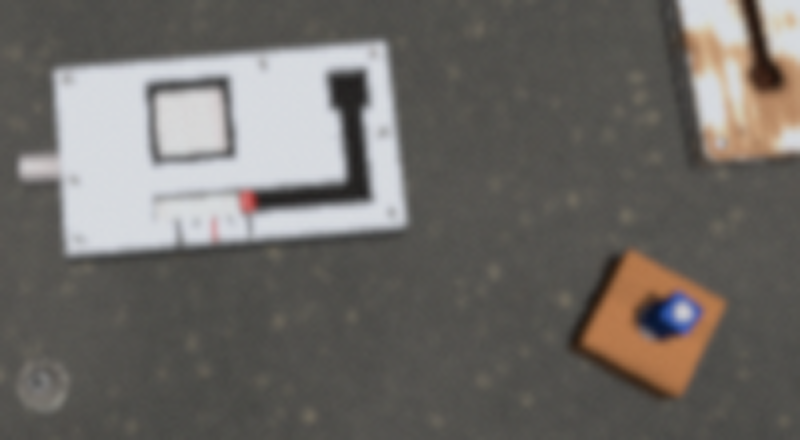

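View pics/s1.png

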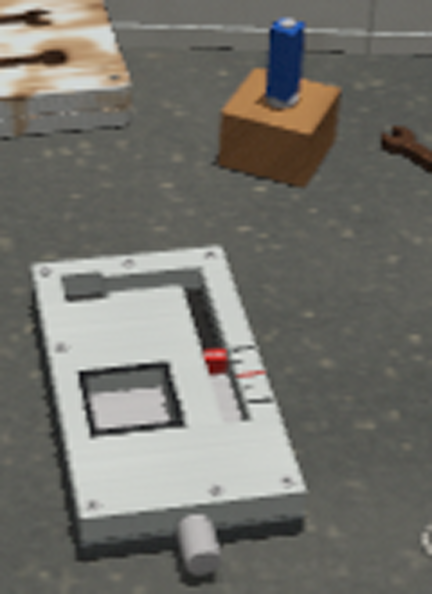

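The crops show the unit's corners clearly, with the tab at crop (248,201), the gate closed, and the pick's handle top at about (685,311). I'll fit these points in both views.

```bash
python3 - <<'E'
from h import *
from scipy.optimize import least_squares as LS
d=eyes.read_camera("top");s=eyes.read_camera("side")
T=lambda p:(np.array(p)+.5)/4-.5+[270,180]
S=lambda p:(np.array(p)+.5)/3.6-.5+[280,110]
U=np.array([[74,141],[74,-112],[-64,-112],[-64,141],[40,-80],[-35,-80],[-35,0]])
tp=[(55,68),(387,41),(408,228),(66,255),(347,89),(357,190),(249,201)]
sp=[(35,265),(220,248),(303,490),(80,520)]; su=U[[1,2,3,0]]
def fit(px,uv,z):
    W=np.array([ray(c,p,z)[:2] for c,p in px])
    def R(a): return np.array([[np.cos(a),-np.sin(a)],[np.sin(a),np.cos(a)]])
    r=LS(lambda v:((R(v[2])@uv.T).T+v[:2]-W).ravel(),[500,-50,0]); return r.x,r.fun.reshape(-1,2).round(1).tolist(),R
for nm,px,uv in(("top",[(d,T(p)) for p in tp],U),("side",[(s,S(p)) for p in sp],su),("both",[(d,T(p)) for p in tp]+[(s,S(p)) for p in sp],np.vstack([U,su]))):
    x,f,R=fit(px,uv,36); print(nm,x.round(3),f)
    for n,p in(("start",(40,-80)),("mid1",(0,-80)),("corner",(-35,-80)),("mid2",(-35,-45)),("half",(-35,25)),("tab",(-35,0))): print(n,(R(x[2])@p+x[:2]).round(1),end=' ')
    print()
q=np.array([[37,37],[37,-37],[-37,-37],[-37,37]])
print("stand top",fit([(d,T(p)) for p in[(628,250),(727,300),(680,395),(585,340)]],q,50)[:2])
print("stand side",fit([(s,S(p)) for p in[(220,117),(260,70),(340,93),(306,140)]],q,50)[:2])
print("handle top",ray(d,T((685,311)),118),ray(s,S((288,23)),118))
print("handle-foot side", ray(s,S((283,100)),52))
E
```

```text
top [ 5.58522e+02 -1.95030e+01  2.05000e-01] [[-0.5, 8.8], [1.4, -3.3], [0.4, -3.4], [-2.4, 7.7], [0.7, -3.9], [-0.3, -4.6], [0.7, -1.3]]
start [614.  -89.7] mid1 [574.8 -97.8] corner [ 540.6 -105. ] mid2 [533.4 -70.7] half [519.2  -2.2] tab [524.3 -26.6] 
side [ 5.60294e+02 -2.04870e+01  2.06000e-01] [[5.0, -6.5], [-1.3, -8.1], [-4.5, 8.1], [0.8, 6.4]]
start [615.8 -90.6] mid1 [576.6 -98.8] corner [ 542.4 -105.9] mid2 [535.2 -71.7] half [520.9  -3.2] tab [526.  -27.6] 
both [ 5.59168e+02 -1.98600e+01  2.05000e-01] [[0.2, 8.4], [2.0, -3.7], [1.0, -3.7], [-1.7, 7.4], [1.3, -4.3], [0.3, -4.9], [1.3, -1.6], [3.8, -5.9], [-2.5, -7.4], [-5.5, 8.8], [-0.2, 7.0]]
start [614.6 -90.1] mid1 [575.4 -98.2] corner [ 541.2 -105.3] mid2 [534. -71.] half [519.8  -2.5] tab [524.9 -27. ] 
stand top (array([ 4.72787909e+02, -3.11873149e+02, -3.82575913e-01]), [[1.5, -1.0], [0.0, 0.3], [0.0, -0.6], [-1.5, 1.3]])
stand side (array([ 4.73528662e+02, -3.05103820e+02, -4.25704841e-01]), [[0.4, -2.9], [2.6, 2.1], [-1.6, 1.4], [-1.4, -0.6]])
handle top [ 472.55850191 -313.21088638  118.        ] [ 473.36473677 -312.35447771  118.        ]
handle-foot side [ 472.39409137 -308.38454054   52.        ]
```

The two y=141 corners are off by about 13 mm, so that extent probably includes the knob. I'll refit with the plate's end left free, and look at the handle's yaw.

```bash
python3 - <<'E'
from h import *
from scipy.optimize import least_squares as LS
from scipy.spatial.transform import Rotation as Ro
d=eyes.read_camera("top");s=eyes.read_camera("side")
T=lambda p:(np.array(p)+.5)/4-.5+[270,180]
S=lambda p:(np.array(p)+.5)/3.6-.5+[280,110]
U=np.array([[74,141],[74,-112],[-64,-112],[-64,141],[40,-80],[-35,-80],[-35,0]],float)
tp=[(55,68),(387,41),(408,228),(66,255),(347,89),(357,190),(249,201)]
sp=[(35,265),(220,248),(303,490),(80,520)]
R=lambda a:np.array([[np.cos(a),-np.sin(a)],[np.sin(a),np.cos(a)]])
for nm,px,uv in(("top",[(d,T(p)) for p in tp],U),("both",[(d,T(p)) for p in tp]+[(s,S(p)) for p in sp],np.vstack([U,U[[1,2,3,0]]]))):
    W=np.array([ray(c,p,36)[:2] for c,p in px])
    def f(v):
        u=uv.copy();u[u[:,1]==141,1]=v[3];return ((R(v[2])@u.T).T+v[:2]-W).ravel()
    r=LS(f,[560,-20,.2,128]);x=r.x; print(nm,x.round(3),r.fun.reshape(-1,2).round(1).tolist())
    for n,p in(("start",(40,-80)),("mid1",(0,-80)),("corner",(-35,-80)),("mid2",(-35,-45)),("half",(-35,25)),("tab",(-35,0))): print(n,(R(x[2])@p+x[:2]).round(1),end=' ')
    print()
print(Ro.from_quat(telemetry.state()["orientation"],scalar_first=True).as_matrix().round(3))
a=crop(d,422,240,462,280,10);b=crop(s,340,105,380,165,10)
c=np.zeros((600,800,3),np.uint8);c[:400,:400]=a;c[:,400:]=b;cv2.imwrite("pics/hd.png",c)
E
```

```text
top [ 5.57812e+02 -1.62290e+01  2.07000e-01  1.29284e+02] [[0.9, 0.6], [0.8, 0.2], [-0.1, -0.2], [-0.9, -0.6], [0.1, -0.6], [-0.9, -1.3], [-0.0, 1.9]]
start [613.4 -86.3] mid1 [574.2 -94.5] corner [ 540.  -101.7] mid2 [532.8 -67.5] half [518.4   1. ] tab [523.6 -23.4] 
both [ 5.58216e+02 -1.53270e+01  2.06000e-01  1.28259e+02] [[1.7, 0.5], [1.1, 1.0], [0.2, 0.8], [-0.2, -0.6], [0.5, 0.3], [-0.6, -0.4], [0.4, 2.8], [3.0, -1.3], [-3.3, -2.9], [-4.0, 0.7], [1.2, -0.8]]
start [613.7 -85.5] mid1 [574.6 -93.6] corner [ 540.3 -100.8] mid2 [533.2 -66.5] half [518.8   2. ] tab [524.  -22.5] 
[[-0.     0.342  0.94 ]
 [-0.     0.94  -0.342]
 [-1.    -0.    -0.   ]]
```

View pics/hd.png

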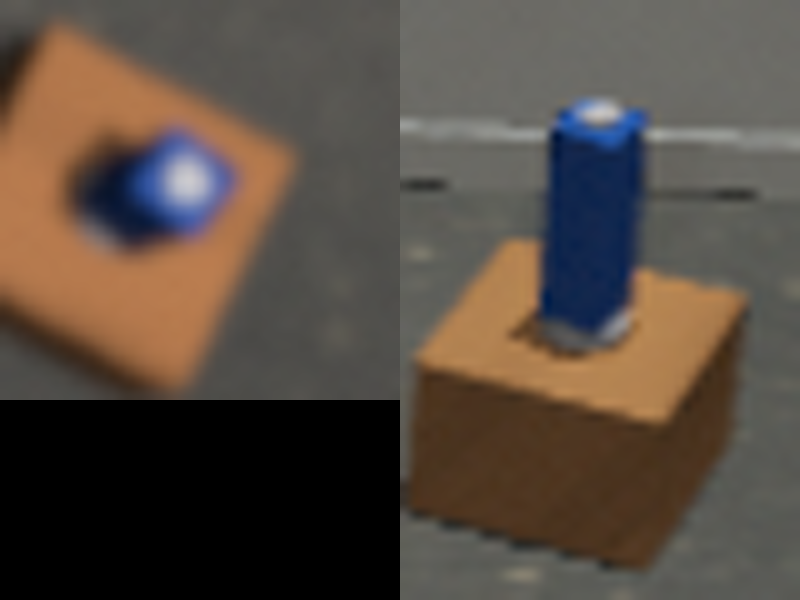

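The handle's top is a diamond in both views: top-view crop corners (178,128), (238,178), (190,238), (132,190), and side-view right-half corners (555,120), (605,145), (645,122). I'll compute its yaw.

```bash
python3 - <<'E'
from h import *
d=eyes.read_camera("top");s=eyes.read_camera("side")
for c,o,ps in((d,(422,240),[(178,128),(238,178),(190,238),(132,190)]),(s,(340,105),[(155,120),(205,145),(245,122),(200,98)])):
    W=np.array([ray(c,(np.array(p)+.5)/10-.5+o,118)[:2] for p in ps]);E=np.roll(W,-1,0)-W
    print(W.mean(0).round(1),np.degrees(np.arctan2(E[:,1],E[:,0])).round(1)%90,np.linalg.norm(E,axis=1).round(1))
E
```

```text
[ 470.9 -311. ] [55.7 56.  56.  58.1] [19.6 20.5 18.8 20.6]
[ 473.4 -308.8] [46.  49.3 43.4 45.6] [18.4 17.6 17.3 18.3]
```

The handle's yaw is about 52°, so the jaw axis turns from 70° by -18°. I'll move over in two calls.

```bash
python3 -m handwheel '[[[0.02,-0.03,0,0,0,-2],[0.045,-0.07,0,0,0,-4],[0.075,-0.12,0,0,0,-6],[0.11,-0.17,0,0,0,-8],[0.145,-0.22,0,0,0,-10],[0.175,-0.27,0,0,0,-12],[0.205,-0.32,0,0,0,-14],[0.225,-0.37,0,0,0,-16],[0.24,-0.42,0,0,0,-18],[0.245,-0.47,0,0,0,-18],[0.245,-0.51,0,0,0,-18],[0.245,-0.54,0,0,0,-18]]]' 1 && python3 -m handwheel '[[[0,-0.03,0,0,0,0],[0,-0.08,0,0,0,0],[0,-0.13,0,0,0,0],[0,-0.18,0,0,0,0],[-0.001,-0.23,0,0,0,0],[-0.002,-0.28,0,0,0,0],[-0.003,-0.33,0,0,0,0],[-0.004,-0.37,0,0,0,0],[-0.004,-0.39,0,0,0,0],[-0.004,-0.4,0,0,0,0],[-0.004,-0.4,0,0,0,0]]]'
```

```text
time_s: 2.0
position: [475.7, 92.6, 231.6]
orientation: [0.669, 0.231, 0.668, -0.231]
wrist_force: [0.1, 0.7, -0.0]
grip_width: 85.5
time_s: 3.38
position: [471.8, -306.9, 231.5]
orientation: [0.669, 0.231, 0.668, -0.23]
wrist_force: [0.4, -0.4, -0.4]
grip_width: 85.4
```

```bash
python3 -m handwheel '[[[0,-0.004,-0.03,0,0,0],[0,-0.004,-0.07,0,0,0],[0,-0.004,-0.1,0,0,0],[0,-0.004,-0.13,0,0,0],[0,-0.004,-0.15,0,0,0],[0,-0.004,-0.164,0,0,0],[0,-0.004,-0.164,0,0,0]]]' && python3 - <<'E'
from h import *
d=eyes.read_camera("top");s=eyes.read_camera("side")
c=np.zeros((480,760,3),np.uint8);c[:400,:400]=crop(d,400,220,480,300,5);c[:,400:]=crop(s,315,70,387,166,5);cv2.imwrite("pics/g1.png",c)
E
```

```text
time_s: 4.25
position: [471.6, -310.2, 66.8]
orientation: [0.668, 0.231, 0.669, -0.23]
wrist_force: [-0.3, 1.0, 0.5]
grip_width: 85.3
```

View pics/g1.png

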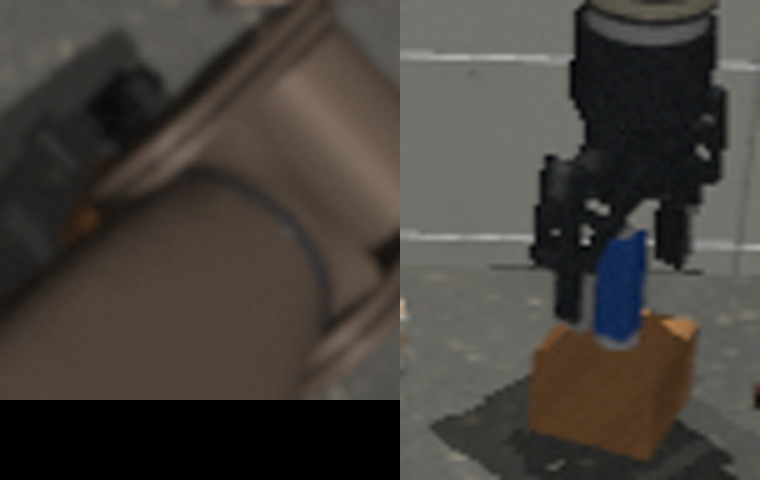

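The fingers straddle the blue handle at (620,290), so I'll close them at 80 N.

```bash
python3 -m handwheel '[[[0,0,0,0,0,0],[0,0,0,0,0,0],[0,0,0,0,0,0],[0,0,0,0,0,0],[0,0,0,0,0,0],[0,0,0,0,0,0],[0,0,0,0,0,0],[0,0,0,0,0,0],[0,0,0,0,0,0],[0,0,0,0,0,0]]]' 0 80 && python3 -c "
from bench import telemetry as t; s=t.state(); print(s['wrist_force'],s['wrist_torque'],s['grip_width'])"
```

```text
time_s: 5.6
position: [472.7, -311.6, 68.9]
orientation: [0.669, 0.23, 0.668, -0.231]
wrist_force: [1.1, -0.8, 4.3]
grip_width: 21.3
[ 1.06014417 -0.84630638  4.27144139] [-0.09005697  0.00961743  0.02814589] 21.285131366284173
```

The width reads 21.3 mm, so the pads are flat on the handle. Now a straight lift.

```bash
python3 -m handwheel '[[[0,0,0.008,0,0,0],[0,0,0.018,0,0,0],[0,0,0.03,0,0,0],[0,0,0.042,0,0,0],[0,0,0.055,0,0,0],[0,0,0.07,0,0,0],[0,0,0.085,0,0,0],[0,0,0.1,0,0,0],[0,0,0.1,0,0,0]]]' && python3 - <<'E'
from h import *
d=eyes.read_camera("top");s=eyes.read_camera("side")
st=telemetry.state();print(st["wrist_force"],st["position"])
cv2.imwrite("pics/g2.png",crop(s,320,50,400,170,5))
np.save("g2.npy",s["color"])
tip=st["position"]-[0,0,57.5]
print(proj(s,tip),(proj(s,tip)-[320,50])*5)
E
```

```text
time_s: 6.72
position: [473.5, -312.4, 170.9]
orientation: [0.671, 0.23, 0.666, -0.231]
wrist_force: [0.4, 1.1, -1.6]
grip_width: 21.3
[-0.40996584  0.76604739 -1.19921251] [ 472.54853013 -311.52370886  168.75837969]
[359.75862741 118.36645336] [198.79313703 341.83226682]
```

View pics/g2.png

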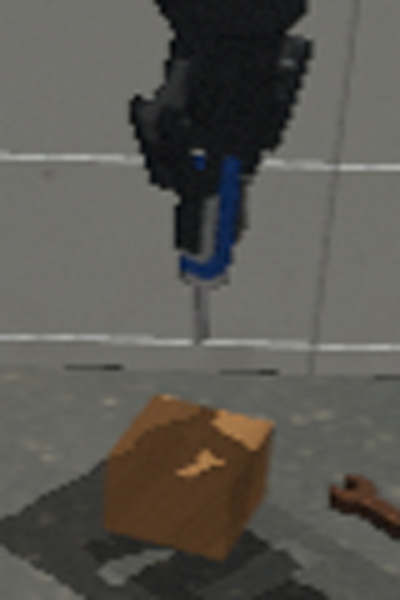

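The pick is held straight with its tip at crop (203,343), within 1 px of the prediction. Now over to the pocket, turning the jaws +50° so they line up with the push direction.

```bash
python3 -m handwheel '[[[0.007,0.01,0,0,0,2],[0.02,0.03,0,0,0,6],[0.037,0.06,0,0,0,12],[0.056,0.09,0,0,0,18],[0.075,0.12,0,0,0,25],[0.094,0.15,0,0,0,32],[0.113,0.18,0,0,0,39],[0.128,0.205,0,0,0,45],[0.137,0.22,0,0,0,50],[0.141,0.226,-0.03,0,0,50],[0.141,0.226,-0.05,0,0,50],[0.141,0.226,-0.05,0,0,50]]]' && python3 - <<'E'
from h import *
d=eyes.read_camera("top");s=eyes.read_camera("side")
st=telemetry.state();print(st["wrist_force"],st["position"])
tip=st["position"]-[0,0,58]
c=np.zeros((600,780,3),np.uint8);c[:480,:400]=crop(d,300,160,380,256,5);c[:,400:]=crop(s,280,120,356,240,5);cv2.imwrite("pics/p1.png",c)
print((proj(s,tip)-[280,120])*5+[400,0],(proj(d,tip)-[300,160])*5)
for P in((613.5,-86,36),(540,-101.5,36),(523.8,-23,36)): print((proj(s,P)-[280,120])*5+[400,0])
E
```

```text
time_s: 8.32
position: [611.4, -84.7, 115.5]
orientation: [0.702, -0.073, 0.704, 0.075]
wrist_force: [0.1, -0.8, -1.8]
grip_width: 21.1
[ 0.61284587 -0.24289178 -0.65745691] [613.48724233 -85.74259568 118.70951697]
[517.31022339 307.9717394 ] [285.72332909 198.7185008 ]
[517.86086256 347.19489003]
[667.38669473 332.61011814]
[700.10490133 438.37781593]
```

View pics/p1.png

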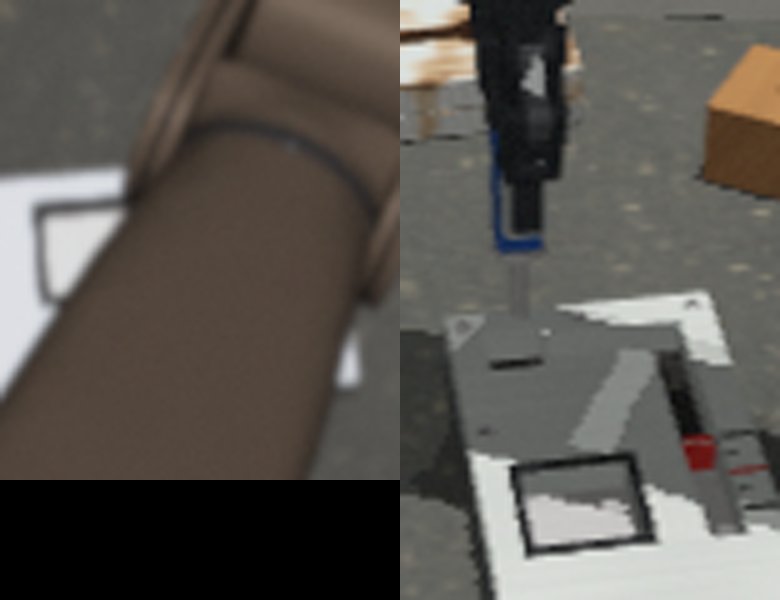

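The tip is at (518,316) and the pocket centre at about (520,350), both within 1–2 px of prediction. Now a slow descent of 38 mm.

```bash
python3 -m handwheel '[[[0,0,-0.006,0,0,0],[0,0,-0.014,0,0,0],[0,0,-0.022,0,0,0],[0,0,-0.03,0,0,0],[0,0,-0.034,0,0,0],[0,0,-0.037,0,0,0],[0,0,-0.037,0,0,0]]]' && python3 - <<'E'
from h import *
P=[]
for i in range(5):
    s=eyes.read_camera("side");st=telemetry.state();P.append(np.r_[st["position"],st["wrist_force"]])
print(np.mean(P,0).round(1),np.std(P,0).round(1))
m=np.mean(P,0)[:3]; tip=m-[0,0,58]
print((proj(s,tip)-[280,120])*5)
cv2.imwrite("pics/p2.png",crop(s,280,120,380,240,5))
E
```

```text
time_s: 9.3
position: [613.4, -85.7, 81.5]
orientation: [0.704, -0.073, 0.703, 0.074]
wrist_force: [0.1, -0.0, -1.1]
grip_width: 21.2
[ 6.137e+02 -8.580e+01  8.200e+01 -4.000e-01 -0.000e+00 -8.000e-01] [0.1 0.  0.1 0.4 0.5 0.7]
[117.72217609 366.21268413]
```

View pics/p2.png

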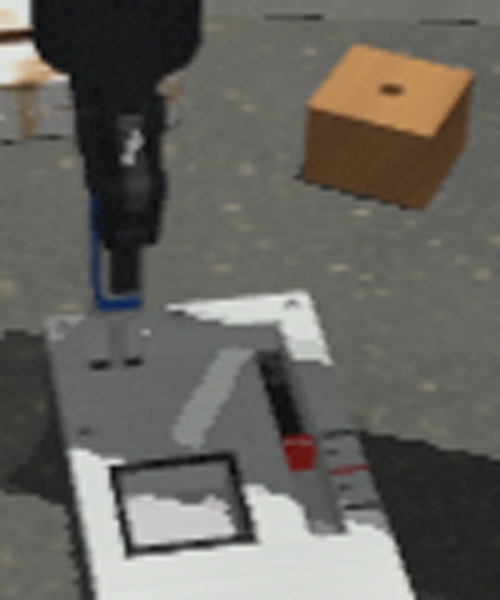

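The shaft is centred in the pocket, at 118 between edges at 90 and 143, with no contact force. I'll run the first leg along (-0.979,-0.205).

```bash
python3 -m handwheel '[[[-0.004,-0.001,0,0,0,0],[-0.01,-0.002,0,0,0,0],[-0.017,-0.0035,0,0,0,0],[-0.024,-0.005,0,0,0,0],[-0.031,-0.0065,0,0,0,0],[-0.038,-0.008,0,0,0,0],[-0.042,-0.0085,0,0,0,0],[-0.042,-0.0085,0,0,0,0]]]' && python3 - <<'E'
from h import *
P=[]
for i in range(4):
    s=eyes.read_camera("side");st=telemetry.state();P.append(np.r_[st["position"],st["wrist_force"]])
print(np.mean(P,0).round(1),np.std(P,0).round(1))
c,sn=np.cos(.2065),np.sin(.2065)
m=np.mean(P,0)[:2]-[558,-15.8];print("unit xy",c*m[0]+sn*m[1],-sn*m[0]+c*m[1])
E
```

```text
time_s: 10.55
position: [571.4, -94.3, 82.1]
orientation: [0.704, -0.073, 0.702, 0.074]
wrist_force: [0.8, 0.1, -1.6]
grip_width: 21.3
[ 5.719e+02 -9.430e+01  8.220e+01  6.000e-01  2.000e-01 -1.400e+00] [0.1 0.  0.  0.4 0.2 0.5]
unit xy -2.5297033254379198 -79.71296030162986
```

```bash
python3 -m handwheel '[[[-0.004,-0.001,0,0,0,0],[-0.01,-0.002,0,0,0,0],[-0.017,-0.0035,0,0,0,0],[-0.024,-0.005,0,0,0,0],[-0.029,-0.006,0,0,0,0],[-0.032,-0.0067,0,0,0,0],[-0.032,-0.0067,0,0,0,0]]]' && python3 - <<'E'
from h import *
P=[]
for i in range(4):
    s=eyes.read_camera("side");st=telemetry.state();P.append(np.r_[st["position"],st["wrist_force"]])
print(np.mean(P,0).round(1),np.std(P,0).round(1))
c,sn=np.cos(.2065),np.sin(.2065)
m=np.mean(P,0)[:2]-[558,-15.8];print("unit xy",c*m[0]+sn*m[1],-sn*m[0]+c*m[1])
tip=np.mean(P,0)[:3]-[0,0,58]
print((proj(s,tip)-[280,120])*5,(proj(s,tip+[0,0,12])-[280,120])*5)
cv2.imwrite("pics/p3.png",crop(s,280,120,380,240,5))
E
```

```text
time_s: 11.62
position: [539.8, -101.1, 82.2]
orientation: [0.704, -0.073, 0.702, 0.074]
wrist_force: [-0.2, 0.4, -1.4]
grip_width: 20.6
[ 5.401e+02 -1.010e+02  8.220e+01  1.000e-01  2.000e-01 -1.400e+00] [0.1 0.  0.  0.5 0.3 0.2]
unit xy -34.99335600624289 -79.76303944412419
[266.3256637  351.47509415] [267.18476223 332.79593979]
```

View pics/p3.png

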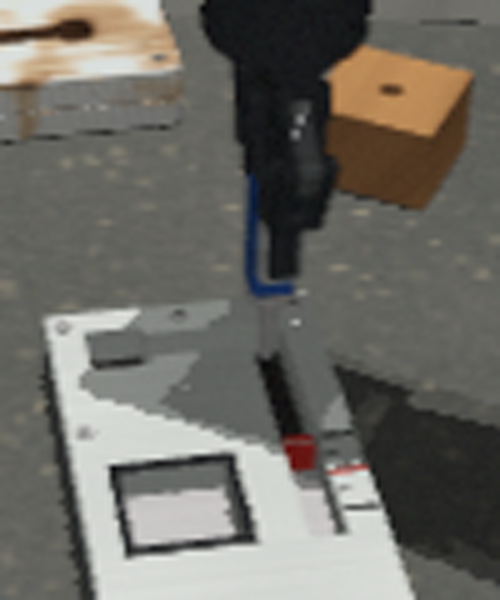

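The tip is in the corner at (265,352), and the tab at (299,453) is still closed. Now 58 mm along the second leg.

```bash
python3 -m handwheel '[[[-0.001,0.004,0,0,0,0],[-0.002,0.01,0,0,0,0],[-0.0035,0.017,0,0,0,0],[-0.005,0.024,0,0,0,0],[-0.0065,0.031,0,0,0,0],[-0.008,0.038,0,0,0,0],[-0.0095,0.045,0,0,0,0],[-0.011,0.052,0,0,0,0],[-0.012,0.057,0,0,0,0],[-0.012,0.057,0,0,0,0]]]' && python3 - <<'E'
from h import *
P=[]
for i in range(4):
    s=eyes.read_camera("side");st=telemetry.state();P.append(np.r_[st["position"],st["wrist_force"]])
print(np.mean(P,0).round(1),np.std(P,0).round(1))
c,sn=np.cos(.2065),np.sin(.2065)
m=np.mean(P,0)[:2]-[558,-15.8];print("unit xy",c*m[0]+sn*m[1],-sn*m[0]+c*m[1])
E
```

```text
time_s: 13.08
position: [528.0, -43.7, 82.2]
orientation: [0.704, -0.074, 0.702, 0.074]
wrist_force: [-0.4, -1.6, -0.3]
grip_width: 21.2
[ 5.282e+02 -4.410e+01  8.230e+01 -1.000e-01  1.000e-01 -5.000e-01] [0.  0.1 0.  0.3 0.3 0.4]
unit xy -34.93893713913589 -21.58176773138605
```

```bash
python3 -m handwheel '[[[-0.001,0.004,0,0,0,0],[-0.0015,0.008,0,0,0,0],[-0.0025,0.012,0,0,0,0],[-0.003,0.015,0,0,0,0],[-0.004,0.018,0,0,0,0],[-0.0045,0.021,0,0,0,0],[-0.005,0.024,0,0,0,0],[-0.0057,0.027,0,0,0,0],[-0.006,0.029,0,0,0,0],[-0.006,0.029,0,0,0,0]]]' && python3 - <<'E'
from h import *
P=[]
for i in range(4):
    s=eyes.read_camera("side");st=telemetry.state();P.append(np.r_[st["position"],st["wrist_force"]])
print(np.mean(P,0).round(1),np.std(P,0).round(1))
c,sn=np.cos(.2065),np.sin(.2065)
m=np.mean(P,0)[:2]-[558,-15.8];print("unit xy",c*m[0]+sn*m[1],-sn*m[0]+c*m[1])
f=np.mean(P,0)[3:5];print("push",-sn*f[0]+c*f[1])
cv2.imwrite("pics/p4.png",crop(s,310,160,370,240,7)); d=eyes.read_camera("top")
E
```

```text
time_s: 14.52
position: [522.2, -15.1, 82.3]
orientation: [0.704, -0.074, 0.702, 0.074]
wrist_force: [0.4, -3.4, -1.6]
grip_width: 21.2
[522.2 -15.2  82.3   0.8  -3.7  -1.8] [0.  0.  0.  0.4 0.2 0.5]
unit xy -34.873863269962726 7.933211062827755
push -3.7564593928583507
```

View pics/p4.png

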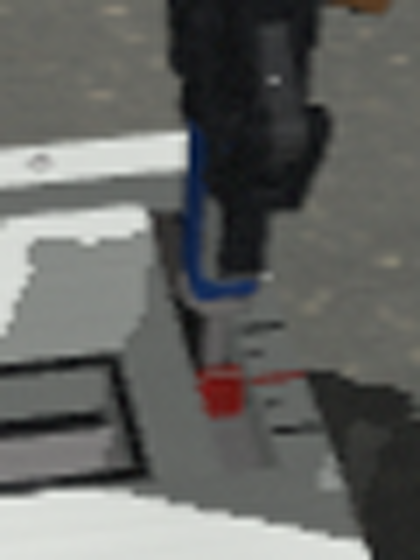

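The push is 3.8 N, which implies about 17 mm of gate travel. The tool position (17 mm) and the picture agree: tab top at about y=374, red mark at about 384. I'll push 7.5 mm more.

```bash
python3 -m handwheel '[[[-0.0005,0.002,0,0,0,0],[-0.001,0.004,0,0,0,0],[-0.0013,0.006,0,0,0,0],[-0.0015,0.0074,0,0,0,0],[-0.0015,0.0074,0,0,0,0],[-0.0015,0.0074,0,0,0,0],[-0.0015,0.0074,0,0,0,0],[-0.0015,0.0074,0,0,0,0]]]' && python3 - <<'E'
from h import *
P=[]
for i in range(6):
    s=eyes.read_camera("side");st=telemetry.state();P.append(np.r_[st["position"],st["wrist_force"]])
print(np.mean(P,0).round(1),np.std(P,0).round(1),st["grip_width"])
c,sn=np.cos(.2065),np.sin(.2065)
m=np.mean(P,0)[:2]-[558,-15.8];print("unit xy",c*m[0]+sn*m[1],-sn*m[0]+c*m[1])
f=np.mean(P,0)[3:5];print("push",-sn*f[0]+c*f[1])
cv2.imwrite("pics/p5.png",crop(s,310,160,370,240,7))
E
```

```text
time_s: 15.78
position: [520.7, -7.8, 82.3]
orientation: [0.704, -0.073, 0.702, 0.074]
wrist_force: [0.6, -4.3, -1.7]
grip_width: 20.7
[520.7  -7.8  82.3   0.6  -4.1  -1.6] [0.  0.  0.  0.5 0.5 0.5] 21.202712109266027
unit xy -34.855687487979004 15.427758972590382
push -4.167054634186198
```

View pics/p5.png

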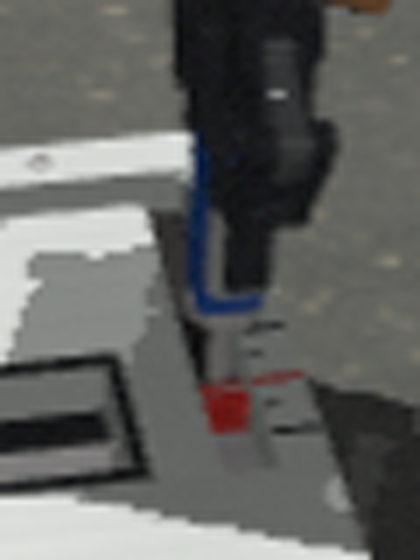

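The tab's top (about 388) is level with the red mark (about 385 at that column). The tool position gives 24.4 mm and the push is steady, so I'm handing in.

```bash
python3 -c "
from bench import workorder; print(workorder.hand_in())"
```

```text
the job is handed in; nothing more can be done
None
```

I took the pick out of its stand and set its tip in the pocket. I ran it along both legs of the groove at about 60 mm/s, with the tip about 12 mm below the top face. I then pushed the tab to half open and handed the job in while holding it there, at about 16 s of the 51 s. No verdict was reported.

**Gate opening:** the tool position puts it at about 24.4 mm. In the last picture the tab is level with the red mark to about 1–2 mm. The push was about 4.2 N, which is 4.4 N nominal at half open; by the spring's figures that means 20.5 to 23 mm, a little less than the position gives. All three are inside the ±5 mm window.

**Pick:** the grip width is 21.2 mm on the 22 mm handle, gripped at 80 N, and the pick looks upright. No unexpected contact force showed at any check along the groove.

**Measurement conflict:** the unit's stated y extent of 141 mm did not match its plate, which measured about 129 mm. I took the rest to be the knob and refitted without it. The residuals then fell to about 1–2 mm in the top view and up to about 5 mm in the side view.

**Not checked:** I did not re-measure the pots and nozzle at the end. The tool's path stayed above them throughout.

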